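# Roll a vase into its packing cradle

### The arm

A 6-joint arm with a two-finger parallel gripper is mounted at the origin on the work surface. World frame = base frame: x ahead of the robot, y to its left, z up, the work surface at z = 0. Lengths are in m, angles in rad, forces in N, time in s.
With the tool pointing down it reaches from about 0.3 to 1 m from the base axis. Payload 5.1 kg.
Tool frame: the origin (TCP) lies at the very end of the fingers, on their centre line; the grasp point (between the pads) lies 19 mm behind it (ctrl.hold_point_z is the distance from the TCP to the grasp point, in m); x points along the fingers, y is the direction in which the jaws open and shut, and the axes are right-handed (so a half turn about x gives the same grasp; the last joint's range is limited). The gripper opens to 95 mm and grips with 3 to 60 N. Pads are 20 mm wide; open, the fingers measure 119 mm over their backs; the gripper's body (75 mm by 180 mm) begins 59 mm behind the grasp point.
Start: joints at [1.093, 0.124, 1.65, -0, 1.367, -0.083], TCP at [0.25, 0.6, 0.215] pointing down, gripper open.
Joint ranges: [-2.61, 2.61], [-1.02, 2.33], [0.03, 2.71], [-1.35, 4.49], [0.32, 2.68], [-2.91, 2.91]. Speed limits (rad/s): [2.57, 2.57, 3.14, 3.14, 3.14, 3.14].

### API

Orientations are given as a unit quaternion [x, y, z, w].
In Python, from station import ctrl gives the robot as it stands.
- The arm moves only by the tool send_rows, never from a script. Its argument "moves" is a list of rows, each a list of 4 numbers: the shift along the tool's x, y, z in mm, then the turn about the tool's x in degrees. A call has 1 to 10 rows; each row shifts and turns the pose as measured when the row begins, along the tool's axes as they then stand; what a row does not reach is not made up. A row lasts 1/12 s, in which the tool goes at most 41.7 mm and 7.16 degrees, less where a joint would pass 70% of its speed; a pose out of reach is approached as far as the arm can. A call with a gripper value outside its range is refused whole. "fingers" is the finger opening in mm, from 0 to 95.1, set as the call begins (left out, the last holds). The fingers move at their own pace and stop on an object; "grip_force" is the grip in N (left out, the last holds). Time passes only in rows, so rows that do not move let the fingers close. It gives the time, the measured TCP pose, the force and the opening at its end, in the units of the state.
- ctrl.observe(): the state, without advancing time (a new reading comes with each control period).
- ctrl.camera(name): name is "scene" or "top"; returns the picture (384x512x3 uint8, red, green, blue); there is no depth.
- ctrl.camera_info(name): a dict with "camera_matrix" (3x3 intrinsics, pixels), "position" and "attitude" of the camera in the world. Camera axes: x right, y down, z forward; pixel columns grow to the right and rows downward; lengths in m; the calibration is good to about 2 mm. A picture is of the moment at which its call begins. camera_info takes no time and is no camera call.
- ctrl.close_job(): hands the job in, once; it reports no verdict.
The state is a dict: "time": time; "joints": joint angles; "joint_velocities": joint speeds; "joint_efforts": joint torques, N m; "eef_pos": TCP position; "orientation": TCP orientation; "ft_force": force on the tool from outside, world axes, zero at the start; "torque": the same for the moment, N m; "finger_gap": finger opening in m.
Only numpy, scipy, OpenCV 4.12 (cv2) and the standard library are available. Lean on these libraries where they do the work, as an engineer would, in place of code of your own. Each camera call takes 0.05 s, during which the arm holds its last target. There are 200 camera calls.

### The job

On the packing table, roll the white vase lying on its side over the ramp of the plywood V-cradle so that it drops into the V, then push it gently along the V until its foot end is against the upright stop plate, and leave it lying there. Never pinch it up, lift it or stand it on end, and leave the other crockery where it is.

Things in the scene. Friction and masses are not known exactly. Their poses are not given: they have to be found in the camera images.
- vase_mid (a point): White vase with dark green streaks: a plain cylinder, diameter 72 mm, length 140 mm, smooth-glazed, solid-ended (corked), 0.3 to 0.6 kg, lying loose on its side, free to roll. The point is mid-axis, 36 mm above the table. x runs along its length to the foot end, away from the robot; y and z turn as it rolls. It starts 150 to 200 mm to one side of the V, nearly parallel to it.
- vase: The same vase; its origin and axes are those of vase_mid. At the start it lies 20 to 45 mm (along the V) short of its final position at the stop plate.
- cradle: Plywood V-cradle fixed to the table, 138 mm wide. Origin on the table in the bottom line of the V, 70 mm before the stop plate; x along the V towards the stop (away from the robot), y across, z up. V from x = -120 to +70 mm; its faces rise at 25 deg to crests 11 mm high at y = +-24 mm; outside them 14 deg ramps descend to the table at y = +-69 mm. Vase home: centre at x 0, y 0, z 40 mm.
- stop (a point): Point on the inner face of the cradle's upright stop plate, on the V's centre line, 40 mm above the table. The plate is 14 mm thick, 138 mm wide, 55 mm high and stands across the end of the V; axes as the cradle's (x points into the plate).
- tumbler: Tall black tumbler standing loose, 72 mm across the rim, 120 mm high, on the other side of the cradle from the vase; origin at the centre of its underside, z up. Not to be disturbed.
- teacup: White tea cup standing loose beyond the stop plate to one side, 64 mm across, 55 mm high; origin at the centre of its underside. Not to be disturbed.
- brown_cup: Brown cup standing loose on the robot's side of the work, 72 mm across, 75 mm high; origin at the centre of its underside. Not to be disturbed.
- small_bowl: Small white bowl standing loose on the robot's side of the work, 72 mm across, 40 mm high; origin at the centre of its underside. Not to be disturbed.
- plate: Blue plate, 170 mm across, 22 mm high, at the near right; origin at the centre of its underside. Not to be disturbed.

How it is judged:
On the way, in this order (a step that is already met when the one before it is completed fails the run):
1. the vase has begun to roll: turned more than 1.2 rad about its axis (angle between vase_mid's own z axis and vertical above 1.2 rad and angle between vase_mid's own x axis and vertical above 1.4 rad).
2. the vase has rolled on to more than 1.9 rad (angle between vase_mid's own z axis and vertical above 1.9 rad and angle between vase_mid's own x axis and vertical above 1.4 rad).
3. the vase lies in the V (y of vase_mid in the frame of cradle between -0.007 and 0.007 m and z of vase_mid in the frame of cradle between 0.034 and 0.044 m and angle between the x axis of vase_mid and the x axis of cradle, either way round below 0.07 rad), for 0.2 s.
At the end, for the whole second after the job is handed in: The vase lies at rest in the V (centre within 7 mm of the V's centre line and 34 to 44 mm above the table, axis within 0.07 rad of the V), foot end within 6 mm of the stop plate, and every other thing is within 25 mm of its start (all of step 3 and x of vase_mid in the frame of cradle between -0.006 and 0.004 m and linear speed of vase below 0.02 m/s and angular speed of vase below 0.3 rad/s and distance of each of tumbler, teacup, brown_cup, small_bowl, plate from where it was at the start of the episode below 0.025 m); the robot touches nothing.
It fails at once if the vase is lifted (centre more than 60 mm above the table; crossing the crest takes it to 47 mm) (height (world z) of vase_mid above 0.06 m).
It fails at once if the vase is tipped up on end (axis more than 0.4 rad from level) (angle between vase_mid's own x axis and vertical below 1.17 rad or angle between vase_mid's own x axis and vertical above 1.97 rad).
It fails at once if the vase is pushed harder than 60 N (contact force between the arm and vase above 60 N).
It fails at once if the vase is pushed harder than 60 N with the fingers (contact force between the fingers and vase above 60 N).
It fails at once if another piece of crockery is moved more than 25 mm (distance of any of tumbler, teacup, brown_cup, small_bowl, plate from where it was at the start of the episode above 0.025 m).
It also fails if it takes over 48 s, if anything falls off the work surface, if the arm or the gripper's body presses on something with over 40 N, if the wrist force passes 120 N, or if a joint passes its speed limit or range.

## Working session

There is one attempt and no reset: what is moved stays moved. The work goes in short steps, Python scripts to look and compute and a tool call to move; the robot and the scene stay as the last step left them, time stands still between calls to the robot, and variables do not carry over. Pictures are saved under pics/ and viewed, about 8 in all and at most 12, crops included, and the job is handed in when it is done.

Besides the shell and the picture viewer there is one more tool, called after ">>>" as name(argument=value, ...), one argument or row to a line, values as JSON. send_rows: Moves the arm, as the interface text tells. Its arguments: {"type":"object","properties":{"moves":{"type":"array"},"fingers":{"type":"number"},"grip_force":{"type":"number"}},"required":["moves"]}

```bash
ls; mkdir -p pics
python3 - <<'E'
from station import ctrl
import cv2,numpy as np
for n in("scene","top"):
    im=ctrl.camera(n); cv2.imwrite(f"pics/{n}0.png",im[:,:,::-1])
    print(n,ctrl.camera_info(n))
print(ctrl.observe())
E
```

```text
pics
scene {'camera_matrix': array([[451.91086017,   0.        , 251.0280983 ],
       [  0.        , 451.91086017, 190.70373451],
       [  0.        ,   0.        ,   1.        ]]), 'position': array([1.11732057, 0.60943437, 0.93302838]), 'attitude': array([ 0.3209412 ,  0.86133317, -0.37084398, -0.13257697])}
top {'camera_matrix': array([[355.37415654,   0.        , 256.65993081],
       [  0.        , 355.37415654, 194.92814208],
       [  0.        ,   0.        ,   1.        ]]), 'position': array([ 0.37292253, -0.07167169,  0.85274018]), 'attitude': array([-0.66476353,  0.73914777, -0.07963339,  0.07354288])}
{'time': 0.1, 'joints': array([ 1.09338102e+00,  1.24428284e-01,  1.65151116e+00, -2.22669141e-05,
        1.36748084e+00, -8.25830322e-02]), 'joint_velocities': array([-0.00089469, -0.00223607, -0.00194739,  0.00097908, -0.00040561,
        0.00029665]), 'joint_efforts': array([ 5.08580542e-04, -4.18880439e+01, -3.61095500e+01,  7.76299532e-02,
        4.61075641e-02, -3.19112416e-05]), 'eef_pos': array([0.24978657, 0.59947643, 0.213533  ]), 'orientation': array([ 0.13806456,  0.69354358, -0.13931082,  0.69320125]), 'ft_force': array([ 0.387967  ,  0.00296648, -1.29157944]), 'torque': array([-0.00551524, -0.01150632, -0.03209442]), 'finger_gap': 0.09532445218111804}
```

View pics/top0.png

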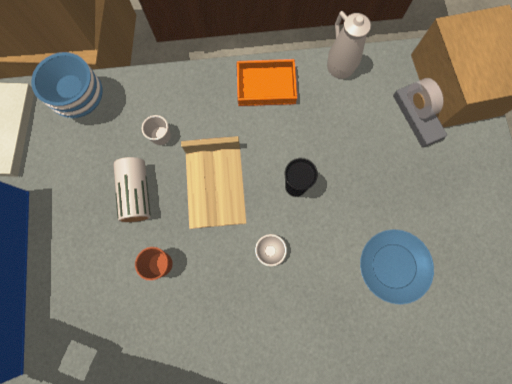

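View pics/scene0.png

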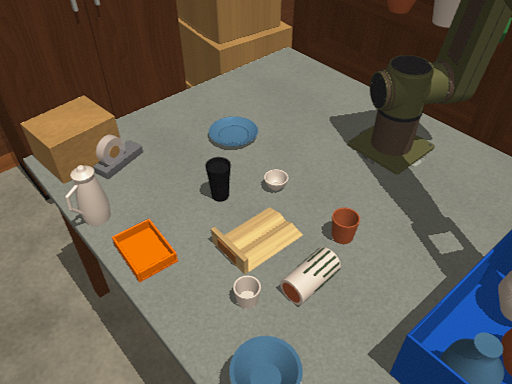

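The top view shows the vase at about (132,190), the V line at about (214,190) with the stop plate near row 145, the teacup at (155,128), the tumbler at (300,177), the brown cup at (152,263) and the bowl at (271,250). Next I measure the cradle corners and the vase outline.

```bash
cat > h.py <<'E'
import numpy as np,cv2
from scipy.spatial.transform import Rotation as R
from station import ctrl
def ray(n,uv,z):
    i=ctrl.camera_info(n);K=i["camera_matrix"];M=R.from_quat(i["attitude"]).as_matrix()
    d=M@np.linalg.solve(K,[uv[0],uv[1],1.]);p=i["position"];return p+d*(z-p[2])/d[2]
def proj(n,P):
    i=ctrl.camera_info(n);M=R.from_quat(i["attitude"]).as_matrix()
    c=M.T@(np.asarray(P)-i["position"]);q=i["camera_matrix"]@c;return q[:2]/q[2]
E
python3 - <<'E'
from h import *
im=cv2.imread("pics/top0.png")
hsv=cv2.cvtColor(im,cv2.COLOR_BGR2HSV)
m=((hsv[:,:,0]>12)&(hsv[:,:,0]<28)&(hsv[:,:,1]>75)&(hsv[:,:,2]>110)).astype(np.uint8)
m[:,:175]=0;m[:130]=0;m[240:]=0;m[:,255:]=0
c=max(cv2.findContours(m,0,2)[0],key=cv2.contourArea)
print(cv2.approxPolyDP(c,4,True)[:,0].tolist())
b=im[120:300,100:330]
cv2.imwrite("pics/crop1.png",cv2.resize(b,None,fx=3.33,fy=3.33,interpolation=cv2.INTER_CUBIC))
for uv in[(132,190),(214,190)]:print(ray("top",uv,.036))
E
```

```text
[[239, 149], [184, 150], [190, 228], [245, 223]]
[0.59549051 0.20332972 0.036     ]
[0.57493688 0.01057048 0.036     ]
```

View pics/crop1.png

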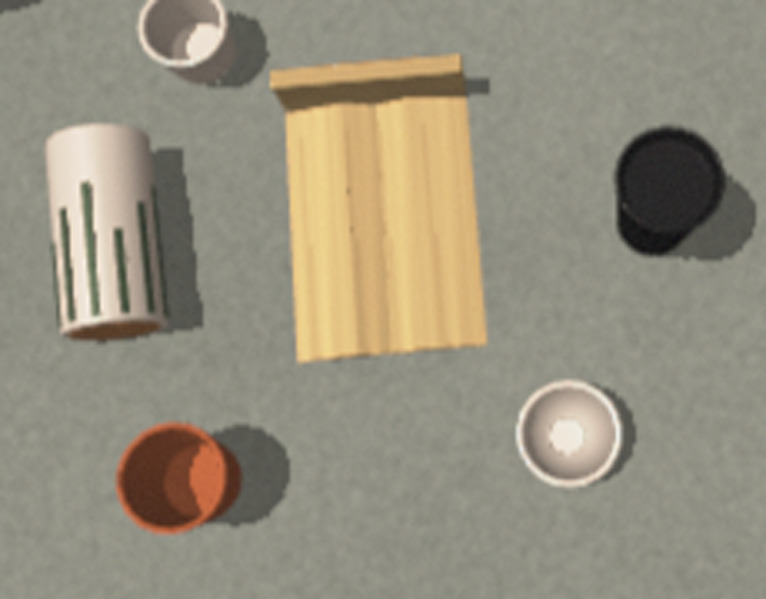

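The crop shows the vase from its near end at (113,323) to its far end at (98,137). The cradle's near corners are at (298,361) and (487,345), and the plate-top far corners at (270,72) and (461,55), all in crop pixels.

Run:
```python
from h import *
r=lambda u,v,z:ray("top",(100+u/3.33,120+v/3.33),z)
A,B=r(298,361,0),r(487,345,0);C,D=r(270,72,.055),r(461,55,.055)
print("width",np.linalg.norm(A-B),np.linalg.norm(C-D))
n=(A+B)/2;f=(C+D)/2;n[2]=f[2]=0
print("len (exp 204)",np.linalg.norm(f-n));print(A,B,C,D)
ax=(f-n)/np.linalg.norm(f-n);y1=(A-B);y1/=np.linalg.norm(y1)
print("yaw",np.degrees(np.arctan2(ax[1],ax[0])),np.degrees(np.arctan2(-y1[0],y1[1])))
yaw=(np.arctan2(ax[1],ax[0])+np.arctan2(-y1[0],y1[1]))/2
ax=np.array([np.cos(yaw),np.sin(yaw),0]);ay=np.array([-ax[1],ax[0],0])
O=(n+ax*.12+f-ax*.084)/2;print("O",O,yaw)
N,F=r(113,323,.036),r(98,137,.036);v=F-N
print("vase len",np.linalg.norm(v),"yaw",np.degrees(np.arctan2(v[1],v[0])))
mid=(N+F)/2;print("mid",mid,"in cradle",ax@(mid-O),ay@(mid-O))
print("edges V w",np.linalg.norm(r(60,325,.036)-r(167,315,.036)))
print("stop proj scene", proj("scene",O+ax*.07+[0,0,.04]), proj("scene",O-ax*.12),proj("scene",mid))
for nm,u,v,z in[("teacup",184,28,.055),("brown",178,478,.075),("bowl",568,434,.04),("tumb",670,183,.12)]:
  p=r(u,v,z);print(nm,p,ax@(p-O),ay@(p-O))
# tool axis in world, target quat
s=ctrl.observe();Rm=R.from_quat(s["orientation"]).as_matrix();print(Rm)
print("tool y yaw",np.degrees(np.arctan2(Rm[1,1],Rm[0,1])))
```

```text
width 0.13713076492794435 0.13692937881802078
len (exp 204) 0.20170909019640956
[0.49534557 0.08048528 0.        ] [ 0.49247465 -0.05661542  0.        ] [0.6964354  0.07714458 0.055     ] [ 0.69475065 -0.05977444  0.055     ]
yaw -0.9231672157471725 -1.199611634813506
O [0.61274848 0.00997657 0.        ] -0.018524740116992258
vase len 0.1374125239387514 yaw 2.7287925131967974
mid [0.59903418 0.2040679  0.036     ] in cradle -0.017307229451406333 0.1938039829569383
edges V w 0.07459867104504904
stop proj scene [230.29838142 244.55583997] [284.5988568  219.85431233] [308.49831484 275.44328465]
teacup [0.73660003 0.13680558 0.055     ] 0.12148095649063809 0.12910143494290288
brown [0.41704405 0.14915222 0.075     ] -0.19824889853647065 0.13552660047032777
bowl [ 0.42046278 -0.10605338  0.04      ] -0.19010340162500972 -0.11957188250494168
tumb [ 0.56732918 -0.18590262  0.12      ] -0.04178310204439937 -0.1966869154827662
[[-8.20398552e-04  3.84648454e-01  9.23062779e-01]
 [-1.63329455e-03  9.23061343e-01 -3.84649307e-01]
 [-9.99998330e-01 -1.82319914e-03 -1.29033966e-04]]
tool y yaw 67.37804274113257
```

>>> send_rows(
  moves=[
    [0,0,0,7],
    [0,0,0,7],
    [0,0,0,7],
    [0,0,0,7],
    [0,0,0,7],
    [0,0,0,7],
    [0,0,0,7],
    [0,0,0,7],
    [0,0,0,7],
    [0,0,0,5.4],
  ],
  fingers=95,
)

```text
time: 0.93
eef_pos: [0.2479, 0.5959, 0.2057]
orientation: [-0.508, -0.485, 0.518, -0.489]
ft_force: [0.7, 0.9, -0.3]
finger_gap: 0.0948
```

```bash
cat >> h.py <<'E'
O=np.array([.61275,.00998,0]);YAW=-.0185
ax=np.array([np.cos(YAW),np.sin(YAW),0]);ay=np.array([-ax[1],ax[0],0])
def st(*tg):
    s=ctrl.observe();M=R.from_quat(s["orientation"]).as_matrix();p=s["eef_pos"]
    print("t",s["time"],"cradle xyz mm",np.round([ax@(p-O)*1e3,ay@(p-O)*1e3,p[2]*1e3],1),
     "turn needed",round(np.degrees(np.arctan2(M[1,1],M[0,1])-YAW),2),"tilt",np.round(M[:2,0],4),"f",np.round(s["ft_force"],1))
    for t in tg:
        t=np.array(t)/1e3;P=O+ax*t[0]+ay*t[1]+[0,0,t[2]];print(t*1e3,"shift mm",np.round(M.T@(P-p)*1e3,1))
E
python3 -c "
from h import *
st((-17,270,150))"
```

```text
t 0.9333 cradle xyz mm [-375.6  579.1  205.7] turn needed -1.89 tilt [-0.0066 -0.0129] f [ 0.7  0.9 -0.3]
[-17. 270. 150.] shift mm [ 57.4 368.9 296.4]
```

>>> send_rows(
  moves=[
    [0,31,25,-1.9],
    [0,31,25,0],
    [0,31,25,0],
    [0,31,25,0],
    [5,31,25,0],
    [5,31,25,0],
    [5,31,25,0],
    [5,31,25,0],
    [5,31,25,0],
    [5,31,25,0],
  ],
)

```text
time: 1.77
eef_pos: [0.5556, 0.3333, 0.171]
orientation: [-0.495, -0.498, 0.508, -0.499]
ft_force: [0.8, 1.2, -0.3]
finger_gap: 0.095
```

>>> send_rows(
  moves=[
    [5,20,15,0],
    [5,10,10,0],
    [0,0,0,0],
    [0,0,0,0],
  ],
)

```text
time: 2.1
eef_pos: [0.5907, 0.2986, 0.1562]
orientation: [-0.496, -0.495, 0.513, -0.496]
ft_force: [-0.3, -0.2, 0.5]
finger_gap: 0.0947
```

```bash
python3 -c "
from h import *
st((-17,275,25))"
```

```text
t 2.1 cradle xyz mm [-27.4 288.1 156.2] turn needed 0.07 tilt [-0.0164 -0.0183] f [-0.3 -0.2  0.5]
[-17. 275.  25.] shift mm [131.2  12.5  10.7]
```

>>> send_rows(
  moves=[
    [16,2,1,0],
    [16,2,1,0],
    [16,2,1,0],
    [16,2,1,0],
    [16,2,1,0],
    [16,2,1,0],
    [12,0,1,0],
    [10,0,0,0],
    [6,0,0,0],
    [0,0,0,0],
  ],
)

```text
time: 2.93
eef_pos: [0.594, 0.2995, 0.03]
orientation: [-0.494, -0.499, 0.509, -0.499]
ft_force: [-0.0, -0.9, 0.7]
finger_gap: 0.0951
```

```bash
python3 -c "
from h import *
st((-17,250,25))
cv2.imwrite('pics/s2.png',ctrl.camera('scene')[150:,150:420,::-1].repeat(2,0).repeat(2,1))"
```

```text
t 2.9333 cradle xyz mm [-24.1 289.1  30. ] turn needed 0.74 tilt [-0.0148 -0.0144] f [-0.  -0.9  0.7]
[-17. 250.  25.] shift mm [ 5.5  6.6 39.1]
```

View pics/s2.png

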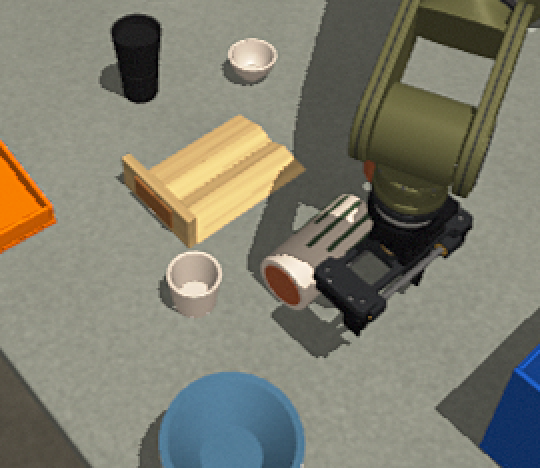

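The picture shows the gripper down on the far side of the vase, with the fingers spread along it at about (360,320) and (440,260). Nothing else is close. I start pushing.

>>> send_rows(
  moves=[
    [0,3,6,0.7],
    [0,3,6,0],
    [0,0,6,0],
    [0,0,6,0],
    [0,0,5,0],
    [0,0,5,0],
    [0,0,5,0],
    [0,0,5,0],
    [0,0,5,0],
    [0,0,5,0],
  ],
)

```text
time: 3.82
eef_pos: [0.6037, 0.2413, 0.0374]
orientation: [-0.501, -0.494, 0.509, -0.497]
ft_force: [0.2, -0.6, 1.0]
finger_gap: 0.0951
```

```bash
python3 -c "
from h import *
st()"
```

```text
t 3.8167 cradle xyz mm [-13.3 231.1  37.4] turn needed -0.06 tilt [-0.005  -0.0106] f [ 0.2 -0.6  1. ]
```

>>> send_rows(
  moves=[
    [3,0,5,0],
    [3,0,5,0],
    [3,0,5,0],
    [2,0,5,0],
    [1.5,0,5,0],
    [1.5,0,5,0],
    [1,0,5,0],
    [1,0,5,0],
    [1,0,5,0],
    [1,0,5,0],
  ],
)

```text
time: 4.65
eef_pos: [0.6017, 0.1855, 0.0172]
orientation: [-0.5, -0.494, 0.509, -0.496]
ft_force: [1.1, -0.0, -1.0]
finger_gap: 0.0951
```

```bash
python3 -c "
from h import *
st()
cv2.imwrite('pics/t3.png',ctrl.camera('top')[100:290,70:340,::-1].repeat(2,0).repeat(2,1))"
```

```text
t 4.65 cradle xyz mm [-14.3 175.3  17.2] turn needed -0.05 tilt [-0.0067 -0.011 ] f [ 1.1 -0.  -1. ]
```

View pics/t3.png

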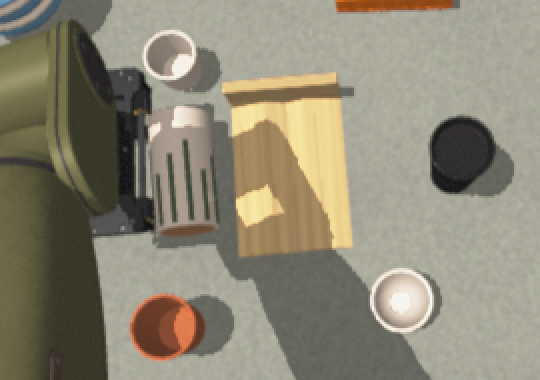

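```bash
python3 -c "
from h import *
for uv in[(163.5,214),(160,158.5)]:
  p=ray('top',uv,.036)-O;print(ax@p,ay@p)"
```

```text
-0.08481373728702714 0.12054311964697774
0.05145002244889792 0.12480589443462604
```

>>> send_rows(
  moves=[
    [-1.5,0,5,0],
    [-1.5,0,5,0],
    [-1,0,4,0],
    [0,0,4,0],
    [0,0,4,0],
    [0.5,0,4,0],
    [0.5,0,4,0],
    [0.5,0,4,0],
    [0.5,0,4,0],
    [0.5,0,4,0],
  ],
)

```text
time: 5.53
eef_pos: [0.6013, 0.1388, 0.0202]
orientation: [-0.501, -0.494, 0.509, -0.497]
ft_force: [-0.0, 0.4, -0.1]
finger_gap: 0.0951
```

```bash
python3 -c "
from h import *
st()
cv2.imwrite('pics/t4.png',ctrl.camera('top')[100:290,70:340,::-1].repeat(2,0).repeat(2,1))"
```

```text
t 5.5333 cradle xyz mm [-13.8 128.6  20.2] turn needed -0.05 tilt [-0.0054 -0.0111] f [-0.   0.4 -0.1]
```

View pics/t4.png

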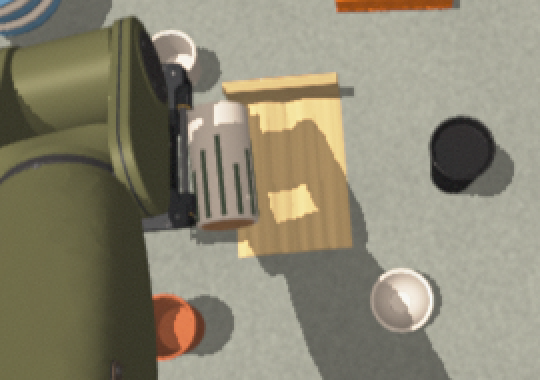

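The vase now sits at the foot of the ramp, spanning (222,115) to (228,220) in the crop, and parallel to the V. I push it up the ramp.

>>> send_rows(
  moves=[
    [0,0,4,0],
    [0,0,4,0],
    [0,0,4,0],
    [0,0,4,0],
    [0,0,4,0],
    [0,0,4,0],
    [0,0,4,0],
    [0,0,4,0],
    [0,0,4,0],
  ],
)

```text
time: 6.33
eef_pos: [0.6025, 0.1026, 0.0229]
orientation: [-0.504, -0.494, 0.506, -0.496]
ft_force: [0.3, 3.5, 1.3]
finger_gap: 0.0952
```

```bash
python3 -c "
from h import *
st()"
```

```text
t 6.3333 cradle xyz mm [-12.   92.4  22.9] turn needed -0.08 tilt [-0.0006 -0.0048] f [0.3 3.5 1.3]
```

>>> send_rows(
  moves=[
    [0,0,4,0],
    [0,0,4,0],
    [0,0,4,0],
    [0,0,4,0],
    [0,0,4,0],
  ],
)

```text
time: 6.75
eef_pos: [0.6012, 0.0789, 0.0221]
orientation: [-0.502, -0.494, 0.507, -0.496]
ft_force: [-0.8, -0.9, 0.8]
finger_gap: 0.095
```

```bash
python3 -c "
from h import *
st()"
```

```text
t 6.75 cradle xyz mm [-12.9  68.7  22.1] turn needed -0.05 tilt [-0.0026 -0.0077] f [-0.8 -0.9  0.8]
```

>>> send_rows(
  moves=[
    [0,0,4,0],
    [0,0,3,0],
    [0,0,0,0],
    [0,0,0,0],
    [0,0,0,0],
    [0,0,0,0],
    [0,0,0,0],
    [0,0,0,0],
    [0,0,0,0],
    [0,0,0,0],
  ],
)

```text
time: 7.58
eef_pos: [0.5992, 0.0683, 0.0201]
orientation: [-0.5, -0.494, 0.509, -0.496]
ft_force: [-1.5, 0.1, 0.6]
finger_gap: 0.0949
```

```bash
python3 -c "
from h import *
st()
cv2.imwrite('pics/t5.png',ctrl.camera('top')[100:290,70:340,::-1].repeat(2,0).repeat(2,1))"
```

```text
t 7.5833 cradle xyz mm [-14.6  58.   20.1] turn needed -0.08 tilt [-0.0069 -0.011 ] f [-1.5  0.1  0.6]
```

View pics/t5.png

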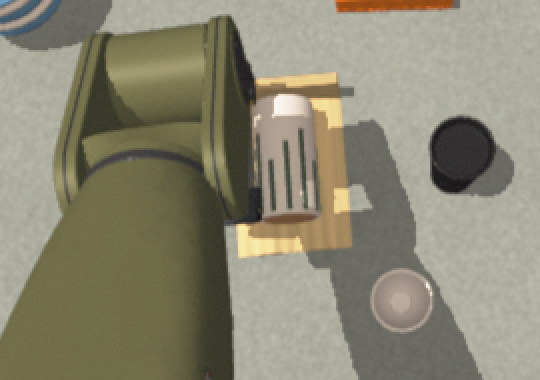

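The vase is lying in the V, from about (290,105) to (290,215) in the crop. I back off, rise and close the fingers.

>>> send_rows(
  moves=[
    [0,0,-12,0],
    [0,0,-12,0],
    [0,0,-12,0],
    [0,0,-12,0],
    [-20,0,0,0],
    [-30,0,0,0],
    [-30,0,0,0],
    [-25,0,0,0],
    [0,0,0,0],
  ],
)

```text
time: 8.38
eef_pos: [0.598, 0.1299, 0.1251]
orientation: [-0.497, -0.497, 0.51, -0.495]
ft_force: [0.8, -0.1, -0.1]
finger_gap: 0.0951
```

>>> send_rows(
  moves=[
    [0,-10,5,0],
    [0,-20,15,0],
    [0,-20,20,0],
    [0,-20,20,0],
    [0,-20,20,0],
    [0,-10,10,0],
    [0,-5,5,0],
    [0,0,0,0],
  ],
  fingers=0,
  grip_force=5,
)

```text
time: 9.05
eef_pos: [0.4883, 0.0422, 0.1254]
orientation: [-0.496, -0.5, 0.506, -0.498]
ft_force: [0.8, -0.3, 0.6]
finger_gap: 0.0471
```

```bash
python3 -c "
from h import *
st((-130,0,30))"
```

```text
t 9.05 cradle xyz mm [-125.    30.   125.4] turn needed 0.81 tilt [-0.0115 -0.0085] f [ 0.8 -0.3  0.6]
[-130.    0.   30.] shift mm [95.7 -4.4 29.1]
```

>>> send_rows(
  moves=[
    [0,-4,10,0.8],
    [0,-3,10,0],
    [0,0,8,0],
    [0,0,0,0],
    [0,0,0,0],
    [0,0,0,0],
  ],
)

```text
time: 9.55
eef_pos: [0.4824, 0.0135, 0.1252]
orientation: [-0.5, -0.496, 0.509, -0.495]
ft_force: [-0.2, -0.5, 0.5]
finger_gap: 0.007
```

```bash
python3 -c "
from h import *
st((-130,0,30))
cv2.imwrite('pics/t6.png',ctrl.camera('top')[100:290,70:340,::-1].repeat(2,0).repeat(2,1))"
```

```text
t 9.55 cradle xyz mm [-130.4    1.1  125.2] turn needed 0.03 tilt [-0.0113 -0.0079] f [-0.2 -0.5  0.5]
[-130.    0.   30.] shift mm [95.2  1.5  0.3]
```

View pics/t6.png

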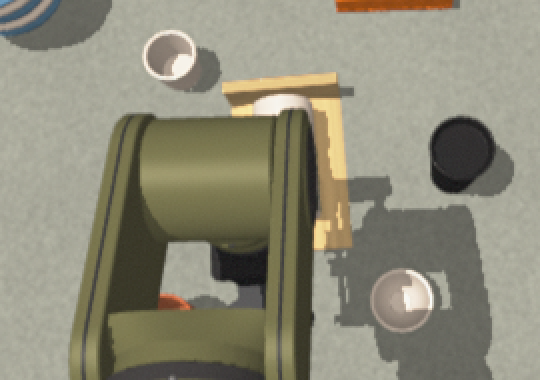

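The vase's far end shows at (283,105), still in the V and short of the plate. I lower behind its near end.

>>> send_rows(
  moves=[
    [16,0,0,0],
    [16,0,0,0],
    [16,0,0,0],
    [16,0,0,0],
    [14,0,0,0],
    [10,0,0,0],
    [5,0,0,0],
    [0,0,0,0],
  ],
)

```text
time: 10.27
eef_pos: [0.4854, 0.0144, 0.0308]
orientation: [-0.501, -0.495, 0.507, -0.497]
ft_force: [0.1, -0.1, 0.8]
finger_gap: -0.0001
```

```bash
python3 -c "
from h import *
st((-82,0,32))"
```

```text
t 10.2667 cradle xyz mm [-127.4    2.    30.8] turn needed 0.17 tilt [-0.005  -0.0075] f [ 0.1 -0.1  0.8]
[-82.   0.  32.] shift mm [-1.4 45.4  2.2]
```

>>> send_rows(
  moves=[
    [0,5,1,0],
    [0,5,1,0],
    [0,4,0,0],
    [0,3,0,0],
    [0,3,0,0],
    [0,3,0,0],
  ],
)

```text
time: 10.77
eef_pos: [0.5136, 0.0117, 0.0343]
orientation: [-0.502, -0.494, 0.505, -0.498]
ft_force: [0.1, 0.1, -0.3]
finger_gap: 0.0005
```

```bash
python3 -c "
from h import *
st((-82,0,32))"
```

```text
t 10.7667 cradle xyz mm [-99.2  -0.1  34.3] turn needed 0.19 tilt [ 0.0012 -0.0079] f [ 0.1  0.1 -0.3]
[-82.   0.  32.] shift mm [ 2.4 17.2 -0. ]
```

>>> send_rows(
  moves=[
    [1.5,2.5,0,0],
    [1,2.5,0,0],
    [0.5,2.5,0,0],
    [0.5,2.5,0,0],
  ],
)

```text
time: 11.1
eef_pos: [0.5243, 0.0115, 0.0312]
orientation: [-0.502, -0.494, 0.506, -0.498]
ft_force: [-2.5, 0.3, 2.2]
finger_gap: 0.0006
```

```bash
python3 -c "
from h import *
st((-82,0,32))"
```

```text
t 11.1 cradle xyz mm [-88.5  -0.1  31.2] turn needed 0.19 tilt [-0.0007 -0.0078] f [-2.5  0.3  2.2]
[-82.   0.  32.] shift mm [-0.8  6.5 -0.1]
```

Contact shows as −2.5 N. I continue in small steps until the force jumps at the stop.

>>> send_rows(
  moves=[
    [0,2,0,0],
    [0,2,0,0],
  ],
)

```text
time: 11.27
eef_pos: [0.5279, 0.0115, 0.0307]
orientation: [-0.501, -0.495, 0.506, -0.498]
ft_force: [-1.4, -0.7, 1.4]
finger_gap: 0.0004
```

>>> send_rows(
  moves=[
    [0,2,0,0],
  ],
)

```text
time: 11.35
eef_pos: [0.5299, 0.0115, 0.0306]
orientation: [-0.501, -0.495, 0.507, -0.497]
ft_force: [-1.6, -0.2, 2.6]
finger_gap: 0.0005
```

>>> send_rows(
  moves=[
    [0,2,0,0],
  ],
)

```text
time: 11.43
eef_pos: [0.5319, 0.0115, 0.0305]
orientation: [-0.501, -0.495, 0.507, -0.497]
ft_force: [-2.3, -0.4, 2.5]
finger_gap: 0.0008
```

>>> send_rows(
  moves=[
    [0,2,0,0],
  ],
)

```text
time: 11.52
eef_pos: [0.5327, 0.0115, 0.0303]
orientation: [-0.5, -0.496, 0.508, -0.496]
ft_force: [-12.1, 0.2, 8.7]
finger_gap: 0.0005
```

>>> send_rows(
  moves=[
    [0,2,0,0],
  ],
)

```text
time: 11.6
eef_pos: [0.5324, 0.0115, 0.0299]
orientation: [-0.498, -0.498, 0.509, -0.495]
ft_force: [-13.8, -0.2, 9.1]
finger_gap: 0.0003
```

>>> send_rows(
  moves=[
    [0,1.5,0,0],
  ],
)

```text
time: 11.68
eef_pos: [0.532, 0.0116, 0.0296]
orientation: [-0.497, -0.499, 0.51, -0.493]
ft_force: [-8.2, 0.5, 5.7]
finger_gap: 0.0004
```

Force rose to about 14 N and the TCP stopped at x ≈ −80, so the vase is against the stop. I back off straight, then rise clear and look.

>>> send_rows(
  moves=[
    [0,-3,0,0],
    [0,-8,0,0],
    [0,-12,0,0],
    [0,-15,0,0],
    [0,-10,0,0],
    [-25,0,0,0],
    [-35,0,0,0],
    [-35,0,0,0],
    [-30,0,0,0],
    [0,0,0,0],
  ],
)

```text
time: 12.52
eef_pos: [0.481, 0.0135, 0.157]
orientation: [-0.498, -0.499, 0.51, -0.494]
ft_force: [0.9, -0.2, 0.9]
finger_gap: 0.0007
```

>>> send_rows(
  moves=[
    [0,0,-30,0],
    [0,0,-40,0],
    [0,0,-40,0],
    [0,0,-40,0],
    [0,0,-40,0],
    [0,0,-40,0],
    [0,0,-30,0],
    [0,0,-15,0],
    [0,0,0,0],
    [0,0,0,0],
  ],
)

```text
time: 13.35
eef_pos: [0.4871, 0.2998, 0.156]
orientation: [-0.504, -0.493, 0.506, -0.497]
ft_force: [-0.2, -0.1, -0.0]
finger_gap: 0.0005
```

```bash
python3 -c "
from h import *
st()
im=ctrl.camera('top')[:,:,::-1];cv2.imwrite('pics/t7full.png',im)
cv2.imwrite('pics/t7.png',cv2.resize(im[120:300,100:330],None,fx=3.33,fy=3.33,interpolation=cv2.INTER_CUBIC))"
```

```text
t 13.35 cradle xyz mm [-131.   287.4  156. ] turn needed -0.09 tilt [ 0.0015 -0.0047] f [-0.2 -0.1 -0. ]
```

View pics/t7.png

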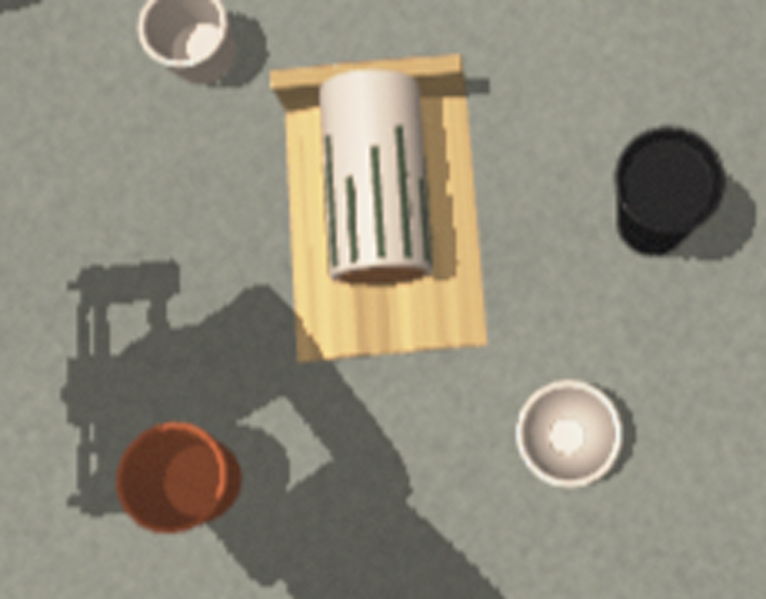

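The vase lies in the V with its foot end at the plate and its ends at about (381,272) and (371,83). The other crockery is at the same pixels as before. I run a numeric check, then hand in.

```bash
python3 -c "
from h import *
P=[]
for u,v in[(381,270),(371,85)]:
  p=ray('top',(100+u/3.33,120+v/3.33),.04)-O;P.append([ax@p,ay@p])
P=np.array(P);d=P[1]-P[0];print(P.mean(0)*1e3,'len',np.hypot(*d)*1e3,'ang',np.arctan2(d[1],d[0]))
a=cv2.imread('pics/top0.png').astype(int);b=cv2.imread('pics/t7full.png').astype(int);df=abs(a-b).max(2)
for n,(u,v) in dict(tea=(155,128),tum=(300,177),bowl=(271,250),plate=(397,266),brown=(152,263)).items():print(n,df[v-16:v+16,u-16:u+16].mean())"
```

```text
[ 3.29731658 -0.45931052] len 137.41917109830527 ang -0.008592242907506905
tea 6.892578125
tum 3.9970703125
bowl 7.873046875
plate 7.046875
brown 23.4375
```

```bash
python3 -c "
from station import ctrl
print(ctrl.close_job())"
```

```text
the job is handed in; nothing more can be done
None
```

I rolled the vase over the ramp into the V with the open fingers pushing at two points along its side. I then pushed it along the V with the closed fingers until the measured force rose from about 2 N to about 14 N and the arm stopped moving. After that I backed straight off, rose clear and handed the job in at about 13.4 s.

**Vase position:** the last top view put the vase about 0.5 mm off the V's centre line and 0.009 rad off its axis.

**Distance to the stop:** the same view gave x = +3.3 mm, although a vase against the plate should read about 0. I took this as error in my cradle origin, because the cradle measured about 2 mm short of its true length and the vase about 3 mm short. The force jump is the stronger sign that the vase is at the stop plate.

**Height:** I did not measure the vase's height. I assumed 40 mm in the calculation because the picture shows it lying in the V.

**Other crockery:** all the other pieces looked unmoved. The brown cup's pixels changed more than the rest, which I put down to the arm's shadow lying over it, since its outline was in the same place.

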